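# Free the flushing tube from its push-fit dock

## Robot

A 6-joint arm with a two-finger parallel gripper is mounted at the origin on the work surface. World frame = base frame: x ahead of the robot, y to its left, z up, the work surface at z = 0. Lengths are in m, angles in rad, forces in N, time in s.
With the tool pointing down it reaches from about 0.25 to 0.725 m from the base axis. Payload 4 kg.
Tool frame: the origin (TCP) lies at the very end of the fingers, on their centre line; the grasp point (between the pads) lies 19 mm behind it; y points along the fingers, z is the direction in which the jaws open and shut, and the axes are right-handed (so a half turn about y gives the same grasp; the last joint's range is limited). The gripper opens to 85 mm and grips with 20 to 120 N. Pads are 22 mm wide; open, the fingers measure 114 mm over their backs; the gripper's body (76 mm by 85 mm) begins 54 mm behind the grasp point. The pads swing forward as they close: fully open they stand 13 mm farther back than shut.
Start: joints at [-1.177, 0.241, 0.005, 1.335, 0, 1.571], TCP at [0.192, -0.462, 0.231] pointing down, gripper open.
Joint ranges: [-2.72, 2.72], [-1.05, 1.87], [-1.09, 1.28], [-1.99, 2.15], [-1.42, 1.44], [-3.14, 3.14]. Speed limits (rad/s): [2.79, 2.79, 3.14, 3.14, 3.14, 3.14].

## Interface

Orientations are given as a unit quaternion [x, y, z, w].
In Python, from workcell import bot gives the robot as it stands. The module is installed in compiled form; this text tells all that it offers.
- The arm moves only by the tool move_arm, never from a script. Its argument "increments" is a list of rows, each an object with "grip": the closure, from 0 (fully open) to 1 (shut); "linear": the shift along the tool's x, y, z scaled (see below), a list of three; "twist": the turn about the tool's y scaled (see below). A call has exactly 5 rows; each row shifts and turns the pose as measured when the row begins, along the tool's axes as they then stand; what a row does not reach is not made up. The controller multiplies each number of a shift by 0.2 m and each number of a turn by 2 rad. A row lasts 1/10 s, in which the tool goes at most 50 mm and 8.59 degrees, less where a joint would pass 70% of its speed; a pose out of reach is approached as far as the arm can. A call with a number of a shift or a turn outside -1 to 1 is refused whole. A call with a gripper value outside its range is refused whole. The fingers move at their own pace and stop on an object; the grip force is fixed at half the most. Time passes only in rows, so rows that do not move let the fingers close, or fill a call up. It gives the time, the measured TCP pose, the force and the opening at its end, in the units of the state.
- bot.get_obs(): the state, without advancing time (a new reading comes with each control period).
- bot.camera(name): name is "scene" or "top"; returns (picture, depth): 420x560x3 uint8, blue, green, red; 420x560 float32, m along the optical axis (not along the pixel's ray), 0 where there is no reading.
- bot.camera_params(name): a dict with "camera_matrix" (3x3 intrinsics, pixels), "rvec" (rotation vector, rad) and "tvec" (3), from world to camera coordinates, as OpenCV has them. Camera axes: x right, y down, z forward; pixel columns grow to the right and rows downward; lengths in m; the calibration is good to about 2 mm. A picture is of the moment at which its call begins. camera_params takes no time and is no camera call.
- bot.job_done(): hands the job in, once; it reports no verdict.
The state is a dict: "clock": time; "joint_pos": joint angles; "joint_vel": joint speeds; "tau": joint torques, N m; "eef_pos": TCP position; "tool_rot": TCP orientation; "ft_force": force on the tool from outside, world axes, zero at the start; "ft_torque": the same for the moment, N m; "grip_width": finger opening in m.
Only numpy, scipy, OpenCV 4.12 (cv2) and the standard library are available. Lean on these libraries where they do the work, as an engineer would, in place of code of your own. Each camera call takes 0.05 s, during which the arm holds its last target. There are 200 camera calls.

## Task

On the steel counter of the instrument-cleaning room, one dock holds a steel flushing tube in a push-fit fitting with a round white release ring. Press that ring down with the fingertips and pull the tube straight up out of it, then lower the tube into the open grey tray and let go of it there. The dock with the hex nut and the one closed by a short plug do not come apart and are not meant.

Things in the scene. Friction and masses are not known exactly. Their poses are not given: they have to be found in the camera images.
- ring_top (a point): Centre of the white release ring's upper face, z up, 66 mm above the counter at rest. Ring 56 mm across, 6 mm thick, 32 mm hole round the tube; below it an aluminium socket 52 mm across on a fixed 80 mm square grey base. Two solid look-alike docks, 100 mm or more away: one with a steel hex nut (top 110 mm up), one with ring and short mushroom plug (81 mm); the three change places.
- release_ring (a joint): How far the ring is down, m: 0 up, 0.012 at its stop; springs back (1 N starts it, 5 N at the stop). Claws hold the tube rigidly below 3 mm, are clear from 5 mm, and cannot catch it once it has risen 3 mm. So: fingers 30 to 42 mm apart astride the tube, tips push the ring 8 to 10 mm down, close on the tube there (ring free to go deeper), pull up; the ring rises with the tips.
- tube: Steel flushing tube, 95 mm long, 18 mm across, about 90 g; its lowest 12 mm is a foot 26 mm across. Origin: centre of the foot's underside; z along the tube to its free end. At the start upright in the dock, origin 20 mm and free end 115 mm above the counter, resting on the socket's floor (it cannot be pushed lower). Pulled straight up, the foot clears the ring after about 50 mm.
- tray: Open rectangular grey tray fixed to the counter, 200 mm (its x) by 130 mm (its y), 45 mm high, walls and floor 5 mm thick, with a small lip at each short end. Origin: centre of its underside; z up.
There are look-alikes about, which are no part of the job. There is more than one size of the tray; the one meant has the size given above.

How it is judged:
On the way, in this order (a step that is already met when the one before it is completed fails the run):
1. the release ring is pressed down with the tube still in the fitting (value of joint release_ring above 0.004 m and z of tube in the frame of ring_top below -0.02 m), for 0.1 s.
2. the tube is pulled up out of the fitting, held by the fingers (z of tube in the frame of ring_top above 0.003 m and contact force between the fingers and tube above 0.5 N), for 0.1 s.
3. the tube, still held, is lowered into the tray until its foot is below the rim (x of tube in the frame of tray between -0.095 and 0.095 m and y of tube in the frame of tray between -0.06 and 0.06 m and z of tube in the frame of tray between 0 and 0.04 m and contact force between the fingers and tube above 0.5 N), for 0.1 s.
At the end, for the whole second after the job is handed in: The tube lies or stands at rest in the grey tray: the underside of its foot is inside the tray's walls and lower than 40 mm above the counter, and the fingers have let go of it (x of tube in the frame of tray between -0.095 and 0.095 m and y of tube in the frame of tray between -0.06 and 0.06 m and z of tube in the frame of tray between 0 and 0.04 m and linear speed of tube below 0.03 m/s and contact force between the fingers and tube below 0.05 N); the robot touches nothing.
It also fails if it takes over 38 s, if anything falls off the work surface, if the arm or the gripper's body presses on something with over 40 N, if the wrist force passes 120 N, or if a joint passes its speed limit or range.

## Working session

There is one attempt and no reset: what is moved stays moved. The work goes in short steps, Python scripts to look and compute and a tool call to move; the robot and the scene stay as the last step left them, time stands still between calls to the robot, and variables do not carry over. Pictures are saved under pics/ and viewed, about 8 in all and at most 12, crops included, and the job is handed in when it is done.

Besides the shell and the picture viewer there is one more tool, called by a JSON object that holds its "api" and its "payload", one argument or row to a line. move_arm: Moves the arm, as the interface text tells. Its arguments: {"type":"object","properties":{"increments":{"type":"array"}},"required":["increments"]}

```bash
mkdir -p pics
python3 - <<'E'
from workcell import bot
import cv2,numpy as np
for n in("scene","top"):
    im,d=bot.camera(n); cv2.imwrite(f"pics/{n}0.png",im); np.save(f"{n}0.npy",d)
    p=bot.camera_params(n); print(n,p)
o=bot.get_obs(); print({k:np.round(v,3) for k,v in o.items()})
E
```

```text
scene {'camera_matrix': array([[392.67222077,   0.        , 283.17745763],
       [  0.        , 392.67222077, 217.7996502 ],
       [  0.        ,   0.        ,   1.        ]]), 'rvec': array([ 1.74863305,  1.72324622, -0.71907825]), 'tvec': array([-0.15749868, -0.22787983,  1.32168136])}
top {'camera_matrix': array([[389.68577222,   0.        , 285.20153005],
       [  0.        , 389.68577222, 213.9134121 ],
       [  0.        ,   0.        ,   1.        ]]), 'rvec': array([ 2.1564953, -2.184579 ,  0.1149315]), 'tvec': array([0.14523726, 0.43074946, 0.97924646])}
{'clock': np.float64(0.1), 'joint_pos': array([-1.177,  0.241,  0.004,  1.335, -0.   ,  1.571]), 'joint_vel': array([-0.001, -0.001,  0.004,  0.   ,  0.001, -0.001]), 'tau': array([-0.0000e+00, -3.7314e+01,  2.5301e+01,  1.1000e-02, -0.0000e+00,
       -0.0000e+00]), 'eef_pos': array([ 0.192, -0.461,  0.231]), 'tool_rot': array([-0.138,  0.694, -0.693,  0.138]), 'ft_force': array([0.194, 0.173, 0.285]), 'ft_torque': array([-0.061, -0.032, -0.023]), 'grip_width': np.float64(0.085)}
```

View pics/scene0.png

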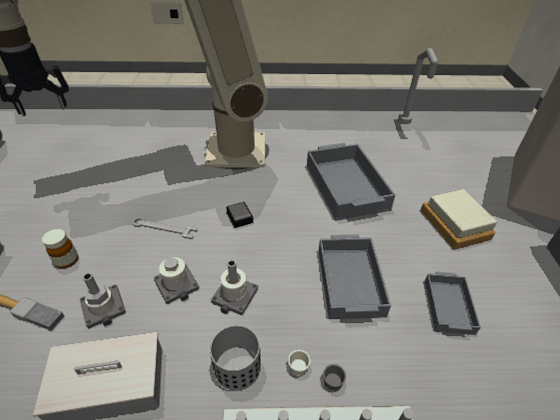

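View pics/top0.png

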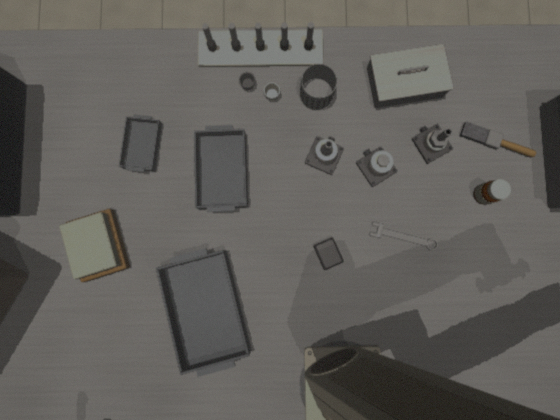

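The target dock (white ring with the tall tube) is at about (325,150) in the top view and (235,285) in the scene view. The hex-nut dock is at (435,140) and the plug dock at (378,163). The trays in the top view are large (205,312), medium (221,170) and small (141,144). Next I measure the ring, tube and trays.

```bash
cat > h.py <<'E'
import cv2,numpy as np
from workcell import bot
def ray(n,uv):
    p=bot.camera_params(n);R=cv2.Rodrigues(p["rvec"])[0];t=p["tvec"]
    d=R.T@np.linalg.inv(p["camera_matrix"])@np.array([*uv,1.]);return -R.T@t,d
def onplane(n,uv,z):
    c,d=ray(n,uv);return c+d*(z-c[2])/d[2]
def cloud(n,D):
    p=bot.camera_params(n);R=cv2.Rodrigues(p["rvec"])[0];t=p["tvec"]
    v,u=np.indices(D.shape);P=np.stack([u,v,np.ones_like(u)],-1)@np.linalg.inv(p["camera_matrix"]).T*D[...,None]
    return (P-t)@R
E
python3 - <<'E'
from h import *
for n,(u0,u1,v0,v1) in (("top",(295,355,125,180)),("scene",(205,265,250,315))):
    im=cv2.imread(f"pics/{n}0.png");D=np.load(f"{n}0.npy");C=cloud(n,D)
    c=C[v0:v1,u0:u1];g=im[v0:v1,u0:u1]
    z=c[...,2]
    w=g.min(2)>(130 if n=="top" else 150)
    m=(abs(z-.066)<.006)
    print(n,"zrange",np.nanmin(z),z.max(),"ringpts",m.sum(),w.sum())
    pts=c[m][:,:2].astype(np.float32)
    if len(pts)>5: print(" ring circ",cv2.minEnclosingCircle(pts),pts.mean(0),cv2.minAreaRect(pts))
    m2=(z>.1)&(z<.125); print(" tube top",m2.sum(),np.median(c[m2],0))
    ww=w&m; pp=np.argwhere(w)
    if len(pp)>5: print(" white px bbox",pp.min(0)+[v0,u0],pp.max(0)+[v0,u0])
    m3=(z>.008)&(z<.05);q=c[m3][:,:2].astype(np.float32);print(" base",cv2.minAreaRect(q))
D=np.load("top0.npy");C=cloud("top",D)
for (u0,u1,v0,v1) in ((180,262,118,222),(150,260,240,380),(112,170,105,182)):
    c=C[v0:v1,u0:u1];m=(c[...,2]>.022)&(c[...,2]<.07)
    k=cv2.morphologyEx(m.astype(np.uint8),cv2.MORPH_OPEN,np.ones((2,2)))
    q=c[m][:,:2].astype(np.float32);r=cv2.minAreaRect(q);print("tray",r,"zmax",np.percentile(c[m][:,2],95))
im=cv2.imread("pics/top0.png")[120:185,290:355];im2=cv2.imread("pics/scene0.png")[250:315,205:270]
cv2.imwrite("pics/c.png",np.hstack([cv2.resize(im,(400,400),interpolation=2),cv2.resize(im2,(400,400),interpolation=2)]))
E
```

```text
top zrange -0.005905729049930271 1.0176836409539842 ringpts 243 0
 ring circ ((0.5898230671882629, 0.03490820899605751), 0.027833322063088417) [0.58711153 0.03584443] ((0.5890569686889648, 0.03448840603232384), (0.05290498584508896, 0.05355539545416832), 88.81343078613281)
 tube top 56 [0.58801476 0.03481502 0.11519041]
 base ((0.5948389768600464, 0.03261077404022217), (0.07976076751947403, 0.09202060848474503), 64.88528442382812)
scene zrange -0.003865995311727134 0.7494517416869153 ringpts 299 2559
 ring circ ((0.5879372358322144, 0.03482421487569809), 0.028347903862595558) [0.5927775 0.0353669] ((0.5898094773292542, 0.034969739615917206), (0.05276869609951973, 0.05416550859808922), 11.755803108215332)
 tube top 86 [0.59199605 0.03527644 0.11455416]
 white px bbox [250 205] [314 264]
 base ((0.5932812094688416, 0.03179148957133293), (0.08119615912437439, 0.0922812893986702), 64.53023529052734)
tray ((0.5523599982261658, 0.3043464720249176), (0.22298377752304077, 0.1305839568376541), 1.580517292022705) zmax 0.047623687258864636
tray ((0.19666801393032074, 0.34394949674606323), (0.2909945547580719, 0.17136433720588684), 14.128584861755371) zmax 0.06132079641257903
tray ((0.6237908601760864, 0.516947329044342), (0.09023074805736542, 0.14926636219024658), 82.57283782958984) zmax 0.033339680847697596
```

View pics/c.png

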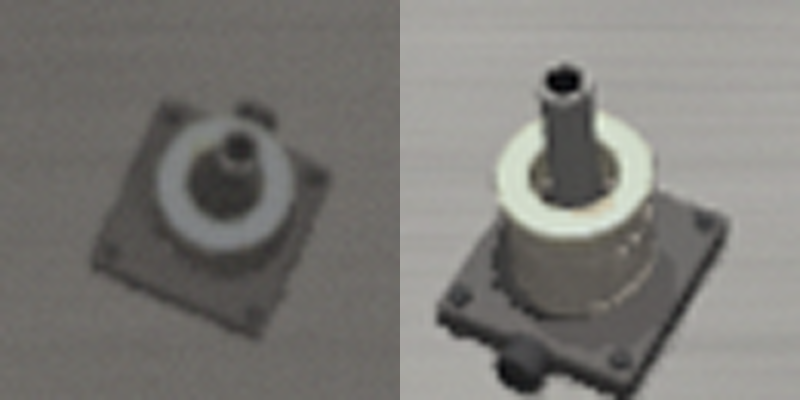

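The crop confirms it: a white ring with an open-ended tube rising from its centre. The ring is at about (0.5885, 0.035) and the tray at (0.552, 0.304), with its long side along world x. Next I work out the move in tool axes.

```bash
cat >> h.py <<'E'
from scipy.spatial.transform import Rotation as Ro
def go(t):
    o=bot.get_obs();R=Ro.from_quat(o["tool_rot"]).as_matrix()
    d=np.array(t)-o["eef_pos"]
    print("clk",round(float(o["clock"]),2),"pos",o["eef_pos"].round(4),"F",o["ft_force"].round(2),"w",round(float(o["grip_width"]),4),"j",o["joint_pos"].round(2))
    print("R",R.round(3).tolist(),"\nlinear total",(R.T@d/.2).round(3))
E
python3 -c "
from h import *
go([.5885,.035,.231])"
```

```text
clk 0.1 pos [ 0.1916 -0.4612  0.2305] F [0.19 0.17 0.28] w 0.0853 j [-1.18  0.24  0.    1.34 -0.    1.57]
R [[-0.923, -0.001, 0.384], [-0.384, 0.002, -0.923], [0.0, -1.0, -0.002]] 
linear total [-2.785  0.    -1.53 ]
```

{"api": "move_arm", "payload": {
  "increments": [
    {"grip": 0.55, "linear": [-0.22, 0, -0.12], "twist": 0},
    {"grip": 0.55, "linear": [-0.22, 0, -0.12], "twist": 0},
    {"grip": 0.55, "linear": [-0.22, 0, -0.12], "twist": 0},
    {"grip": 0.55, "linear": [-0.22, 0, -0.12], "twist": 0},
    {"grip": 0.55, "linear": [-0.22, 0, -0.12], "twist": 0}
  ]
}}

```text
clock: 0.6
eef_pos: [0.3476, -0.268, 0.2277]
tool_rot: [-0.134, 0.696, -0.693, 0.132]
ft_force: [0.8, -1.2, -0.1]
grip_width: 0.0382
```

{"api": "move_arm", "payload": {
  "increments": [
    {"grip": 0.55, "linear": [-0.22, 0, -0.12], "twist": 0},
    {"grip": 0.55, "linear": [-0.22, 0, -0.12], "twist": 0},
    {"grip": 0.55, "linear": [-0.22, 0, -0.12], "twist": 0},
    {"grip": 0.55, "linear": [-0.22, 0, -0.12], "twist": 0},
    {"grip": 0.55, "linear": [-0.22, 0, -0.12], "twist": 0}
  ]
}}

```text
clock: 1.1
eef_pos: [0.5051, -0.0736, 0.2264]
tool_rot: [-0.135, 0.696, -0.693, 0.131]
ft_force: [1.2, -0.5, -0.7]
grip_width: 0.0382
```

```bash
python3 -c "
from h import *
go([.5885,.035,.231])"
```

```text
clk 1.1 pos [ 0.5051 -0.0736  0.2264] F [ 1.23 -0.49 -0.71] w 0.0382 j [-0.15  0.27  0.03  1.34  0.    2.62]
R [[-0.929, -0.006, 0.369], [-0.369, 0.003, -0.929], [0.004, -1.0, -0.005]] 
linear total [-0.588 -0.024 -0.351]
```

The opening is 38 mm, which is right. Joint 6 is heading towards its limit, so I turn the tool back before going on.

{"api": "move_arm", "payload": {
  "increments": [
    {"grip": 0.55, "linear": [0, 0, 0], "twist": -0.07},
    {"grip": 0.55, "linear": [0, 0, 0], "twist": -0.07},
    {"grip": 0.55, "linear": [0, 0, 0], "twist": -0.07},
    {"grip": 0.55, "linear": [0, 0, 0], "twist": -0.07},
    {"grip": 0.55, "linear": [0, 0, 0], "twist": -0.07}
  ]
}}

```text
clock: 1.6
eef_pos: [0.5079, -0.0652, 0.2223]
tool_rot: [-0.378, 0.603, -0.596, 0.373]
ft_force: [-0.2, -0.4, 0.1]
grip_width: 0.0389
```

```bash
python3 -c "
from h import *
go([.5885,.035,.22])"
```

```text
clk 1.6 pos [ 0.5079 -0.0652  0.2223] F [-0.25 -0.36  0.13] w 0.0389 j [-0.13  0.28  0.03  1.34  0.    1.89]
R [[-0.437, -0.011, 0.9], [-0.9, 0.005, -0.437], [0.0, -1.0, -0.013]] 
linear total [-0.626  0.01   0.144]
```

{"api": "move_arm", "payload": {
  "increments": [
    {"grip": 0.55, "linear": [-0.17, 0, 0.04], "twist": 0},
    {"grip": 0.55, "linear": [-0.17, 0, 0.04], "twist": 0},
    {"grip": 0.55, "linear": [-0.17, 0, 0.04], "twist": 0},
    {"grip": 0.55, "linear": [-0.13, 0, 0.02], "twist": 0},
    {"grip": 0.55, "linear": [0, 0, 0], "twist": 0}
  ]
}}

```text
clock: 2.1
eef_pos: [0.5896, 0.0405, 0.2185]
tool_rot: [-0.379, 0.604, -0.595, 0.371]
ft_force: [0.2, -0.6, -0.0]
grip_width: 0.0381
```

```bash
python3 -c "
from h import *
go([.5885,.035,.135])"
```

```text
clk 2.1 pos [0.5896 0.0405 0.2185] F [ 0.19 -0.58 -0.04] w 0.0381 j [0.07 0.44 0.26 1.41 0.01 2.09]
R [[-0.437, -0.017, 0.899], [-0.899, 0.005, -0.437], [0.003, -1.0, -0.018]] 
linear total [0.026 0.418 0.014]
```

{"api": "move_arm", "payload": {
  "increments": [
    {"grip": 0.55, "linear": [0.03, 0.08, 0.01], "twist": 0},
    {"grip": 0.55, "linear": [0, 0.1, 0], "twist": 0},
    {"grip": 0.55, "linear": [0, 0.1, 0], "twist": 0},
    {"grip": 0.55, "linear": [0, 0.08, 0], "twist": 0},
    {"grip": 0.55, "linear": [0, 0, 0], "twist": 0}
  ]
}}

```text
clock: 2.6
eef_pos: [0.5851, 0.0333, 0.1421]
tool_rot: [-0.382, 0.604, -0.594, 0.369]
ft_force: [0.6, 0.4, 0.9]
grip_width: 0.0385
```

Run:
```python
from h import *
go([.5885,.035,.08])
a,_=bot.camera("top");b,_=bot.camera("scene")
im=a[115:195,280:370];im2=b[220:315,190:285]
cv2.imwrite("pics/d.png",np.hstack([cv2.resize(im,(400,400),interpolation=2),cv2.resize(im2,(400,400),interpolation=2)]))
```

```text
clk 2.6 pos [0.5851 0.0333 0.1421] F [0.63 0.41 0.92] w 0.0385 j [0.05 0.48 0.11 1.23 0.   2.08]
R [[-0.436, -0.022, 0.9], [-0.9, 0.003, -0.436], [0.007, -1.0, -0.022]] 
linear total [-0.017  0.31   0.018]
```

View pics/d.png

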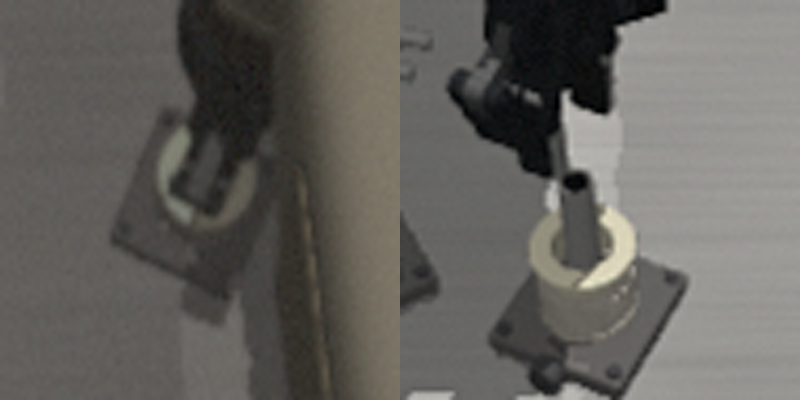

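The tube is upright in the ring with a finger beside it. I project the expected tip positions into the scene view to check the alignment.

Run:
```python
from h import *
o=bot.get_obs();R=Ro.from_quat(o["tool_rot"]).as_matrix();p=o["eef_pos"]
P=np.array([p,p+R[:,2]*.019,p-R[:,2]*.019,[.5885,.035,.115],[.5885,.035,.066]])
c=bot.camera_params("scene")
uv=cv2.projectPoints(P,c["rvec"],c["tvec"],c["camera_matrix"],None)[0][:,0]
print(uv.round(1))
im,D=bot.camera("scene")
C=cloud("scene",D)[195:300,180:290]
z=C[...,2]; 
for lo,hi in((.1,.125),(.13,.15),(.15,.17),(.17,.19)):
    m=(z>lo)&(z<hi)&(abs(C[...,0]-.5885)<.06)&(abs(C[...,1]-.035)<.06);q=C[m]
    print(lo,m.sum(),q.min(0).round(3),q.max(0).round(3),np.median(q,0).round(3))
im2=im[180:310,170:300].copy()
im2=cv2.resize(im2,(780,780),interpolation=2)[:600]
for u,v in uv: cv2.circle(im2,(int((u-170)*6),int((v-180)*6)),4,(0,0,255),1)
cv2.imwrite("pics/e.png",im2)
```

```text
[[230.  253.3]
 [225.2 259.9]
 [234.6 247. ]
 [231.7 263.3]
 [233.4 277.9]]
0.1 83 [0.579 0.027 0.101] [0.598 0.043 0.118] [0.592 0.035 0.114]
0.13 11 [0.566 0.028 0.147] [0.613 0.049 0.15 ] [0.571 0.038 0.149]
0.15 125 [0.563 0.014 0.15 ] [0.62  0.054 0.17 ] [0.574 0.035 0.161]
0.17 99 [0.564 0.022 0.17 ] [0.621 0.055 0.19 ] [0.571 0.043 0.179]
```

View pics/e.png

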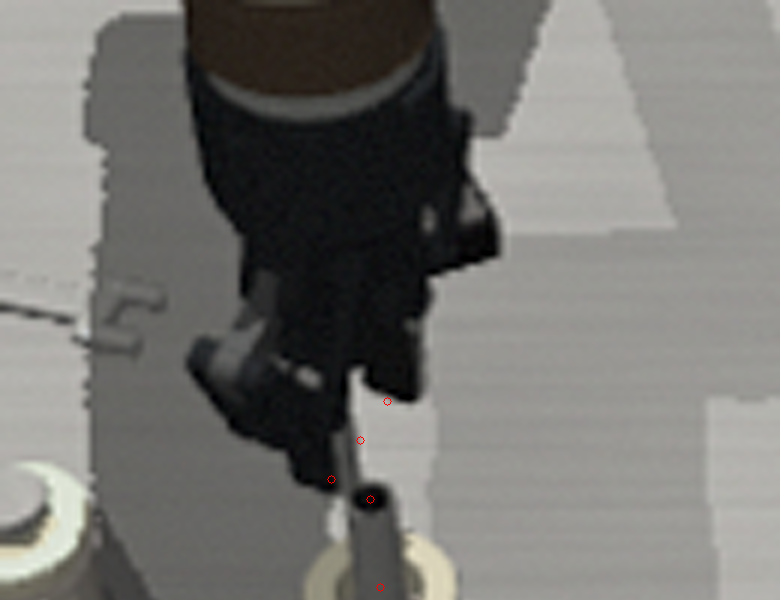

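The red marks match: the tips straddle the tube axis and stand about 6 mm behind the TCP. I correct x and y and lower.

{"api": "move_arm", "payload": {
  "increments": [
    {"grip": 0.55, "linear": [-0.02, 0.02, 0.02], "twist": 0},
    {"grip": 0.55, "linear": [0, 0.08, 0], "twist": 0},
    {"grip": 0.55, "linear": [0, 0.08, 0], "twist": 0},
    {"grip": 0.55, "linear": [0, 0.08, 0], "twist": 0},
    {"grip": 0.55, "linear": [0, 0.0, 0], "twist": 0}
  ]
}}

```text
clock: 3.25
eef_pos: [0.5988, 0.036, 0.0982]
tool_rot: [-0.375, 0.601, -0.598, 0.376]
ft_force: [0.0, -0.6, -0.4]
grip_width: 0.0386
```

```bash
python3 -c "
from h import *
go([.5885,.035,.06])"
```

```text
clk 3.25 pos [0.5988 0.036  0.0982] F [ 0.01 -0.64 -0.44] w 0.0386 j [0.06 0.52 0.06 1.12 0.   2.08]
R [[-0.436, -0.002, 0.9], [-0.9, 0.005, -0.436], [-0.003, -1.0, -0.004]] 
linear total [ 0.028  0.191 -0.044]
```

{"api": "move_arm", "payload": {
  "increments": [
    {"grip": 0.55, "linear": [0.02, 0, -0.04], "twist": 0},
    {"grip": 0.55, "linear": [0, 0, 0], "twist": 0},
    {"grip": 0.55, "linear": [0, 0, 0], "twist": 0},
    {"grip": 0.55, "linear": [0, 0.0, 0], "twist": 0},
    {"grip": 0.55, "linear": [0, 0.0, 0], "twist": 0}
  ]
}}

```text
clock: 3.75
eef_pos: [0.5922, 0.0362, 0.1029]
tool_rot: [-0.373, 0.6, -0.599, 0.378]
ft_force: [0.5, 0.6, -0.5]
grip_width: 0.0386
```

```bash
python3 -c "
from h import *
go([.5885,.035,.06])"
```

```text
clk 3.75 pos [0.5922 0.0362 0.1029] F [ 0.47  0.57 -0.48] w 0.0386 j [0.06 0.5  0.04 1.11 0.   2.08]
R [[-0.436, 0.006, 0.9], [-0.9, 0.005, -0.436], [-0.007, -1.0, 0.003]] 
linear total [ 0.015  0.214 -0.015]
```

{"api": "move_arm", "payload": {
  "increments": [
    {"grip": 0.55, "linear": [0.015, 0.05, -0.02], "twist": 0},
    {"grip": 0.55, "linear": [0, 0.05, 0], "twist": 0},
    {"grip": 0.55, "linear": [0, 0.05, 0], "twist": 0},
    {"grip": 0.55, "linear": [0, 0.02, 0], "twist": 0},
    {"grip": 0.55, "linear": [0, 0.0, 0], "twist": 0}
  ]
}}

```text
clock: 4.25
eef_pos: [0.5866, 0.0352, 0.0653]
tool_rot: [-0.373, 0.6, -0.599, 0.378]
ft_force: [0.2, 0.4, -0.3]
grip_width: 0.0384
```

```bash
python3 -c "
from h import *
go([.5885,.035,.06])"
```

```text
clk 4.25 pos [0.5866 0.0352 0.0653] F [ 0.21  0.36 -0.35] w 0.0384 j [ 0.06  0.53 -0.02  1.02  0.    2.08]
R [[-0.436, 0.005, 0.9], [-0.9, 0.005, -0.436], [-0.006, -1.0, 0.002]] 
linear total [-0.003  0.027  0.009]
```

{"api": "move_arm", "payload": {
  "increments": [
    {"grip": 0.55, "linear": [0, 0.02, 0.01], "twist": 0},
    {"grip": 0.55, "linear": [0, 0.015, 0], "twist": 0},
    {"grip": 0.55, "linear": [0, 0.015, 0], "twist": 0},
    {"grip": 0.55, "linear": [0, 0.0, 0], "twist": 0},
    {"grip": 0.55, "linear": [0, 0.0, 0], "twist": 0}
  ]
}}

```text
clock: 4.75
eef_pos: [0.5885, 0.0345, 0.0558]
tool_rot: [-0.373, 0.6, -0.598, 0.378]
ft_force: [-1.9, 0.2, 3.8]
grip_width: 0.0386
```

```bash
python3 -c "
from h import *
go([.5885,.035,.052])"
```

```text
clk 4.75 pos [0.5885 0.0345 0.0558] F [-1.89  0.21  3.79] w 0.0386 j [ 0.06  0.54 -0.03  1.    0.    2.08]
R [[-0.436, 0.005, 0.9], [-0.9, 0.005, -0.436], [-0.007, -1.0, 0.002]] 
linear total [-0.002  0.019 -0.001]
```

Run:
```python
from h import *
go([.5885,.035,.052])
im,D=bot.camera("scene");C=cloud("scene",D);C0=cloud("scene",np.load("scene0.npy"))
im0=cv2.imread("pics/scene0.png")
for c,i in((C0,im0),(C,im)):
    r=np.hypot(c[...,0]-.5885,c[...,1]-.035)
    m=(r>.018)&(r<.027)&(c[...,2]>.03)&(c[...,2]<.075)&(i.min(2)>140)
    print(m.sum(),np.percentile(c[m][:,2],[10,25,50,75,90]).round(4))
go([.5885,.035,.052])
cv2.imwrite("pics/f.png",cv2.resize(im[215:315,190:290],(600,600),interpolation=2))
```

```text
clk 4.75 pos [0.5885 0.0345 0.0558] F [-1.89  0.21  3.79] w 0.0386 j [ 0.06  0.54 -0.03  1.    0.    2.08]
R [[-0.436, 0.005, 0.9], [-0.9, 0.005, -0.436], [-0.007, -1.0, 0.002]] 
linear total [-0.002  0.019 -0.001]
196 [0.0652 0.0658 0.0668 0.0676 0.0683]
37 [0.0562 0.057  0.0577 0.0586 0.0593]
clk 4.8 pos [0.5885 0.0345 0.0558] F [-1.34  0.49  3.23] w 0.0383 j [ 0.06  0.54 -0.03  1.    0.    2.08]
R [[-0.436, 0.005, 0.9], [-0.9, 0.005, -0.436], [-0.007, -1.0, 0.002]] 
linear total [-0.002  0.019 -0.001]
```

View pics/f.png

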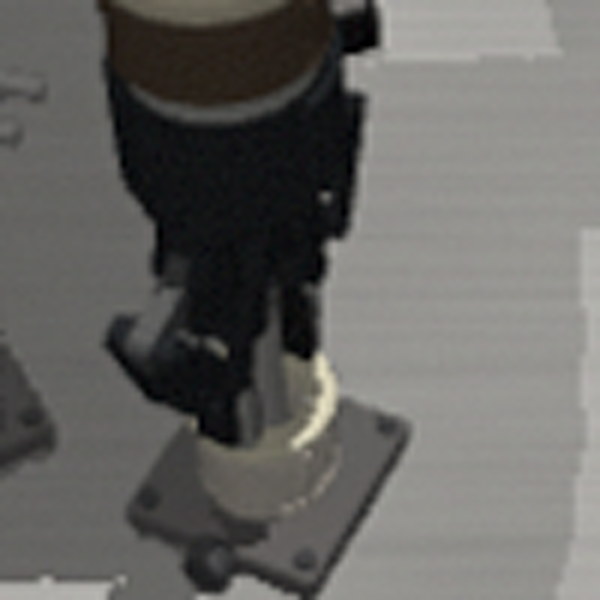

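The picture shows the ring pressed nearly flush with the socket and the fingers on either side of the tube. Depth says it is 9 mm down, and the 3.2 to 3.8 N force says about 7 to 8 mm. I close on the tube.

{"api": "move_arm", "payload": {
  "increments": [
    {"grip": 1, "linear": [0, 0, 0], "twist": 0},
    {"grip": 1, "linear": [0, 0, 0], "twist": 0},
    {"grip": 1, "linear": [0, 0, 0], "twist": 0},
    {"grip": 1, "linear": [0, 0.0, 0], "twist": 0},
    {"grip": 1, "linear": [0, 0.0, 0], "twist": 0}
  ]
}}

```text
clock: 5.3
eef_pos: [0.5891, 0.0348, 0.0569]
tool_rot: [-0.372, 0.6, -0.599, 0.379]
ft_force: [-1.0, -0.1, 2.8]
grip_width: 0.0165
```

{"api": "move_arm", "payload": {
  "increments": [
    {"grip": 1, "linear": [0, -0.02, 0], "twist": 0},
    {"grip": 1, "linear": [0, -0.04, 0], "twist": 0},
    {"grip": 1, "linear": [0, -0.06, 0], "twist": 0},
    {"grip": 1, "linear": [0, -0.06, 0], "twist": 0},
    {"grip": 1, "linear": [0, -0.06, 0], "twist": 0}
  ]
}}

```text
clock: 5.8
eef_pos: [0.5882, 0.0342, 0.1054]
tool_rot: [-0.374, 0.6, -0.598, 0.377]
ft_force: [-0.6, -0.1, -0.7]
grip_width: 0.0165
```

{"api": "move_arm", "payload": {
  "increments": [
    {"grip": 1, "linear": [0, -0.08, 0], "twist": 0},
    {"grip": 1, "linear": [0, -0.1, 0], "twist": 0},
    {"grip": 1, "linear": [0, -0.1, 0], "twist": 0},
    {"grip": 1, "linear": [0, -0.1, 0], "twist": 0},
    {"grip": 1, "linear": [0, 0, 0], "twist": 0}
  ]
}}

```text
clock: 6.3
eef_pos: [0.589, 0.0335, 0.1913]
tool_rot: [0.372, -0.599, 0.6, -0.379]
ft_force: [1.0, -0.3, -0.2]
grip_width: 0.0166
```

Run:
```python
from h import *
im,D=bot.camera("scene")
go([.552,.304,.18])
cv2.imwrite("pics/g.png",cv2.resize(im[160:320,160:320],(600,600),interpolation=2))
```

```text
clk 6.35 pos [0.5882 0.0334 0.1897] F [ 0.55  0.52 -0.89] w 0.0163 j [0.05 0.43 0.17 1.3  0.   2.08]
R [[-0.436, 0.008, 0.9], [-0.9, 0.005, -0.436], [-0.007, -1.0, 0.005]] 
linear total [-1.138  0.053 -0.754]
```

View pics/g.png

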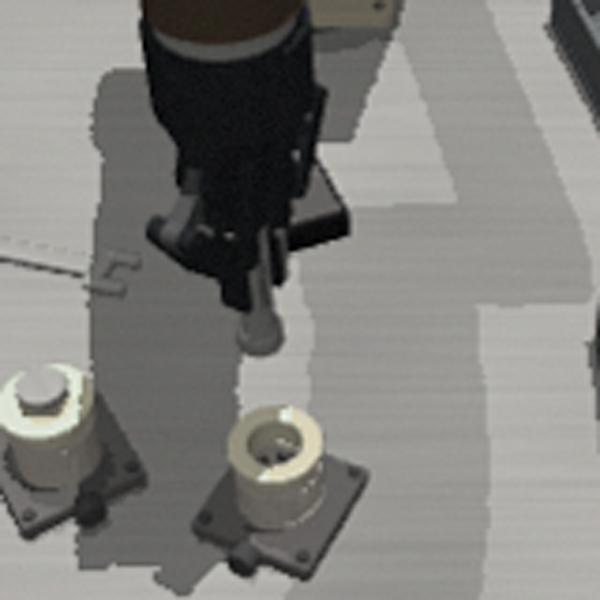

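The tube is out and held upright, with its foot showing at (260,330) in the crop and the socket empty below. I carry it to the tray.

{"api": "move_arm", "payload": {
  "increments": [
    {"grip": 1, "linear": [-0.1, 0, -0.06], "twist": 0},
    {"grip": 1, "linear": [-0.15, 0, -0.1], "twist": 0},
    {"grip": 1, "linear": [-0.15, 0, -0.1], "twist": 0},
    {"grip": 1, "linear": [-0.15, 0, -0.1], "twist": 0},
    {"grip": 1, "linear": [-0.15, 0, -0.1], "twist": 0}
  ]
}}

```text
clock: 6.85
eef_pos: [0.5646, 0.1982, 0.1849]
tool_rot: [-0.372, 0.602, -0.601, 0.372]
ft_force: [0.8, -0.7, -1.3]
grip_width: 0.0165
```

```bash
python3 -c "
from h import *
go([.552,.304,.18])"
```

```text
clk 6.85 pos [0.5646 0.1982 0.1849] F [ 0.84 -0.7  -1.3 ] w 0.0165 j [0.34 0.46 0.2  1.31 0.   2.37]
R [[-0.447, 0.0, 0.895], [-0.895, 0.001, -0.447], [-0.001, -1.0, 0.0]] 
linear total [-0.445  0.025 -0.293]
```

{"api": "move_arm", "payload": {
  "increments": [
    {"grip": 1, "linear": [-0.13, 0, -0.09], "twist": 0},
    {"grip": 1, "linear": [-0.13, 0, -0.09], "twist": 0},
    {"grip": 1, "linear": [-0.1, 0, -0.06], "twist": 0},
    {"grip": 1, "linear": [-0.04, 0, -0.03], "twist": 0},
    {"grip": 1, "linear": [0, 0, 0], "twist": 0}
  ]
}}

```text
clock: 7.35
eef_pos: [0.5461, 0.3006, 0.1773]
tool_rot: [-0.378, 0.601, -0.599, 0.37]
ft_force: [0.1, 0.2, -1.4]
grip_width: 0.0164
```

```bash
python3 -c "
from h import *
go([.552,.304,.05])"
```

```text
clk 7.35 pos [0.5461 0.3006 0.1773] F [ 0.1   0.17 -1.37] w 0.0164 j [0.5  0.52 0.28 1.34 0.   2.53]
R [[-0.44, -0.01, 0.898], [-0.898, -0.004, -0.44], [0.008, -1.0, -0.007]] 
linear total [-0.034  0.636  0.024]
```

{"api": "move_arm", "payload": {
  "increments": [
    {"grip": 1, "linear": [-0.02, 0.1, 0.01], "twist": 0},
    {"grip": 1, "linear": [0, 0.14, 0], "twist": 0},
    {"grip": 1, "linear": [0, 0.14, 0], "twist": 0},
    {"grip": 1, "linear": [0, 0.1, 0], "twist": 0},
    {"grip": 1, "linear": [0, 0, 0], "twist": 0}
  ]
}}

```text
clock: 7.85
eef_pos: [0.5494, 0.2959, 0.0773]
tool_rot: [0.377, -0.601, 0.602, -0.367]
ft_force: [-0.3, -0.4, -0.6]
grip_width: 0.0164
```

```bash
python3 -c "
from h import *
go([.552,.304,.045])"
```

```text
clk 7.85 pos [0.5494 0.2959 0.0773] F [-0.29 -0.39 -0.64] w 0.0164 j [ 0.49  0.59  0.13  1.12 -0.    2.53]
R [[-0.446, -0.011, 0.895], [-0.895, -0.008, -0.446], [0.012, -1.0, -0.006]] 
linear total [-0.044  0.161 -0.006]
```

{"api": "move_arm", "payload": {
  "increments": [
    {"grip": 1, "linear": [-0.02, 0.05, 0], "twist": 0},
    {"grip": 1, "linear": [0, 0.05, 0], "twist": 0},
    {"grip": 1, "linear": [0, 0.03, 0], "twist": 0},
    {"grip": 1, "linear": [0, 0.01, 0], "twist": 0},
    {"grip": 1, "linear": [0, 0, 0], "twist": 0}
  ]
}}

```text
clock: 8.35
eef_pos: [0.5535, 0.2976, 0.05]
tool_rot: [0.375, -0.601, 0.603, -0.368]
ft_force: [0.4, -0.6, 0.3]
grip_width: 0.0165
```

```bash
python3 -c "
from h import *
go([.552,.304,.044])"
```

```text
clk 8.35 pos [0.5535 0.2976 0.05  ] F [ 0.39 -0.58  0.26] w 0.0165 j [ 0.49  0.62  0.11  1.06 -0.    2.53]
R [[-0.449, -0.008, 0.894], [-0.894, -0.007, -0.449], [0.01, -1.0, -0.004]] 
linear total [-0.026  0.03  -0.021]
```

{"api": "move_arm", "payload": {
  "increments": [
    {"grip": 1, "linear": [0, 0.015, 0], "twist": 0},
    {"grip": 1, "linear": [0, 0.015, 0], "twist": 0},
    {"grip": 1, "linear": [0, 0.01, 0], "twist": 0},
    {"grip": 1, "linear": [0, 0, 0], "twist": 0},
    {"grip": 1, "linear": [0, 0, 0], "twist": 0}
  ]
}}

```text
clock: 8.85
eef_pos: [0.5543, 0.2985, 0.0431]
tool_rot: [0.374, -0.601, 0.603, -0.369]
ft_force: [0.4, -0.3, -0.5]
grip_width: 0.0162
```

{"api": "move_arm", "payload": {
  "increments": [
    {"grip": 0.55, "linear": [0, 0, 0], "twist": 0},
    {"grip": 0.55, "linear": [0, 0, 0], "twist": 0},
    {"grip": 0.55, "linear": [0, 0, 0], "twist": 0},
    {"grip": 0.55, "linear": [0, 0, 0], "twist": 0},
    {"grip": 0.55, "linear": [0, 0, 0], "twist": 0}
  ]
}}

```text
clock: 9.35
eef_pos: [0.5551, 0.2989, 0.0442]
tool_rot: [0.373, -0.601, 0.603, -0.37]
ft_force: [0.6, -0.7, -0.0]
grip_width: 0.0385
```

{"api": "move_arm", "payload": {
  "increments": [
    {"grip": 0.55, "linear": [0, -0.05, 0], "twist": 0},
    {"grip": 0.55, "linear": [0, -0.08, 0], "twist": 0},
    {"grip": 0.55, "linear": [0, -0.1, 0], "twist": 0},
    {"grip": 0.55, "linear": [0, -0.1, 0], "twist": 0},
    {"grip": 0.55, "linear": [0, -0.1, 0], "twist": 0}
  ]
}}

```text
clock: 9.85
eef_pos: [0.5532, 0.2981, 0.1318]
tool_rot: [0.376, -0.601, 0.602, -0.367]
ft_force: [-0.4, -0.4, 0.5]
grip_width: 0.0382
```

{"api": "move_arm", "payload": {
  "increments": [
    {"grip": 0.55, "linear": [0, -0.1, 0], "twist": 0},
    {"grip": 0.55, "linear": [0, -0.1, 0], "twist": 0},
    {"grip": 0.55, "linear": [0, -0.05, 0], "twist": 0},
    {"grip": 0.55, "linear": [0, 0, 0], "twist": 0},
    {"grip": 0.55, "linear": [0, 0, 0], "twist": 0}
  ]
}}

```text
clock: 10.35
eef_pos: [0.5555, 0.2994, 0.1907]
tool_rot: [0.372, -0.601, 0.603, -0.371]
ft_force: [-0.9, -0.6, -1.3]
grip_width: 0.0385
```

Run:
```python
from h import *
im,D=bot.camera("scene")
go([.552,.304,.18])
cv2.imwrite("pics/i.png",cv2.resize(im[170:330,280:440],(600,600),interpolation=2))
```

```text
clk 10.4 pos [0.5554 0.2994 0.1905] F [-0.34 -0.21  0.79] w 0.0382 j [ 0.5   0.52  0.32  1.37 -0.    2.53]
R [[-0.448, -0.001, 0.894], [-0.894, -0.003, -0.448], [0.003, -1.0, 0.001]] 
linear total [-0.013  0.053 -0.025]
```

View pics/i.png

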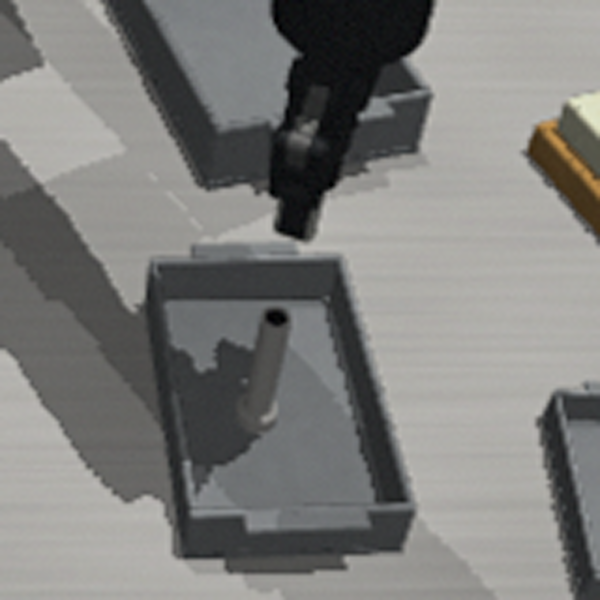

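The tube stands in the middle tray, foot at (258,410) in the crop, with the fingers well clear above. I hand in.

```bash
python3 -c "
from workcell import bot
print(bot.job_done())"
```

```text
the job is handed in; nothing more can be done
None
```

I pressed the white release ring down, pulled the steel tube straight up out of its fitting, and stood it in the 200 × 130 mm grey tray. I then let go, raised the gripper clear and handed in at about 10.4 s. No verdict was reported.

- **Ring press:** the depth picture put the ring about 9 mm down. The 3.2–3.8 N spring force suggested 7–8 mm. Both are well past the 4 mm needed.
- **Pull:** the picture showed the tube held upright above an empty socket. The gripper read an opening of about 16.5 mm on the 18 mm tube, a small disagreement I did not resolve.
- **Final picture:** the tube was standing upright inside the tray, with the fingers well above it and about 38 mm apart.
- **Arm wander:** on the way down, the arm drifted sideways about 10 mm once. I corrected it before touching the ring.
- **Not checked:** I took only one picture after letting go, so I did not measure whether the tube stayed at rest.

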